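# Release the sprung captive screw and reset the thread winder

### The arm

A 6-joint arm with a two-finger parallel gripper is mounted at the origin on the work surface. World frame = base frame: x ahead of the robot, y to its left, z up, the work surface at z = 0. Lengths are in mm, angles in rad, forces in N, time in s.
With the tool pointing down it reaches from about 375 to 925 mm from the base axis. Payload 5.7 kg.
Tool frame: the origin (TCP) lies at the very end of the fingers, on their centre line; the grasp point (between the pads) lies 19 mm behind it (arm.grasp_offset is the z of the grasp point in the tool frame, in mm); z points along the fingers, y is the direction in which the jaws open and shut (so a half turn about z gives the same grasp; the last joint's range is limited). The gripper opens to 88 mm and grips with 3 to 60 N. Pads are 20 mm wide; open, the fingers measure 115 mm over their backs; the gripper's body (75 mm by 178 mm) begins 61 mm behind the grasp point.
Start: joints at [-1.45, 0.359, 1.51, -0, 1.272, -0.115], TCP at [140.159, -583.367, 222.623] pointing down, gripper open.
Joint ranges: [-2.97, 2.97], [-1.01, 2.36], [0.21, 2.38], [-0.96, 4.11], [0.2, 2.71], [-2.98, 2.98]. Speed limits (rad/s): [2.39, 2.39, 3.14, 3.14, 3.14, 3.14].

### API

Orientations are given as a 3x3 rotation matrix whose columns are the frame's x, y, z axes.
In Python, from rig import arm gives the robot as it stands. The module is installed in compiled form; this text tells all that it offers.
- The arm moves only by the shell command python3 -m handwheel 'ROWS'. ROWS is JSON, a list of rows, each an object of numbers: "fingers": the opening, from -1 (shut) to 1 (fully open); "x", "y", "z": the shift along the tool's x, y, z in m; "roll": the turn about the tool's z in degrees. A call has 1 to 20 rows; each row is the pose to reach, as a shift and turn from the pose commanded when the call began, along the tool's axes at that moment; what a row does not reach only later rows make up. A row lasts 1/10 s, in which the tool goes at most 50 mm and 8.59 degrees, less where a joint would pass 70% of its speed; a pose out of reach is approached as far as the arm can. A call with a gripper value outside its range is refused whole. The fingers move at their own pace and stop on an object; the grip force is fixed at half the most. Time passes only in rows, so rows that repeat a pose let the fingers close. It gives the time, the measured TCP pose, the force and the opening at its end, in the units of the state.
- arm.get_obs(): the state, without advancing time (a new reading comes with each control period).
- arm.camera(name): name is "scene" or "top"; returns (picture, depth): 420x560x3 uint8, blue, green, red; 420x560 float32, mm along the optical axis (not along the pixel's ray), 0 where there is no reading.
- arm.camera_model(name): a dict with "fx", "fy", "cx", "cy" (pixels), "rvec" (rotation vector, rad) and "tvec" (3), from world to camera coordinates, as OpenCV has them. Camera axes: x right, y down, z forward; pixel columns grow to the right and rows downward; lengths in mm; the calibration is good to about 2 mm. A picture is of the moment at which its call begins. camera_model takes no time and is no camera call.
- arm.close_job(): hands the job in, once; it reports no verdict.
The state is a dict: "t": time; "q": joint angles; "dq": joint speeds; "joint_efforts": joint torques, N m; "position": TCP position; "eef_rot": TCP orientation; "contact_force": force on the tool from outside, world axes, zero at the start; "wrist_torque": the same for the moment, N m; "grip_width": finger opening in mm.
Only numpy, scipy, OpenCV 4.12 (cv2) and the standard library are available. Lean on these libraries where they do the work, as an engineer would, in place of code of your own. Each camera call takes 0.05 s, during which the arm holds its last target.

### The job

Reset the thread winder: pull the sprung captive screw on its hatch straight up until its thread can catch, unscrew it anticlockwise as far as it goes so that it stays up by itself, then slide the hatch fully open. Press the round key underneath until it clicks and stays down; leave the square key and the spools and other things around alone.

Things in the scene. Friction and masses are not known exactly. Their poses are not given: they have to be found in the camera images.
- winder: White thread winder fixed to the table: case 180 mm (own x) by 420 mm (own y, -230 to +190), flat deck 60 mm above the table. Origin on the table, z up. A fixed thread cone stands at own (0, -196) mm, radius 32 mm, top 123 mm above the table. A hatch plate on two low rails (12 mm high, own x = +-70 mm) covers the middle of the deck; two keys are under it, at own y = -85 mm.
- screw_grip (a point): Grip point on the axis (z, up) of the steel captive screw on the hatch, at own (0, -30) mm of the winder when shut; 114 mm above the table with the screw down. Head: upright flat wing, 34 mm long (this frame's x), 10 mm thick (y: pinch across it), from 20 mm below to 6 mm above this point; below it a disc of radius 10.5 mm, then a collar of radius 13 mm, its top 25 mm below this point.
- tab_grip (a point): Grip point of the hatch's upright steel tab: 44 mm wide (x of the winder and of this frame), 10 mm thick (y: pinch across it), from the plate's top 25 mm below this point to 8 mm above it; 88 mm from the screw along own +y; 102 mm above the table.
- reset_key_top (a point): Centre of the top of the round white key (24 mm across) at own (-26, -85) mm of the winder, 9 mm above the deck; hidden until the hatch has slid open. Pressing is straight down.
- square_key_top (a point): Centre of the top of the square white key (22 by 22 mm) at own (26, -85) mm of the winder, 9 mm above the deck, hidden under the shut hatch: not to be pressed.
- pull (a joint): How far the captive screw is pulled up, m: 0 at rest, stop at 0.016; a spring pulls it down, 4 N at rest, 11 N at the stop. It must be up 0.0095 or more to turn past 0.45 rad, and 0.012 or more to turn freely all the way (0.013 to 0.015 is good). Turned past 0.7 rad it rests on the thread when let go, at 0.009 to 0.012.
- screw (a joint): Turn of the captive screw, rad, growing anticlockwise seen from above: starts between 0 and 0.3, stop at 2.1 (fully unscrewed; 1.8 and more counts). Turns with less than 0.1 N m. Turned part way it stays put when let go once it rests on the thread, so it may be driven in two grasps.
- hatch (a joint): Travel of the hatch along the winder's own +y, m: 0 shut, stop at 0.085 (fully open; 0.075 counts). About 2 N; locked shut by the screw's tip until the screw is up. Steel plate 150 mm (x) by 190 mm (y) by 5 mm, top 77 mm above the table; shut, it spans own y = -115 to +75 mm.
- reset_key (a joint): Travel of the round key, m: 0 up, 0.006 fully down. It resists with about 4 N, clicks over at half travel (0.003) and then snaps down and stays down by itself.
- square_key (a joint): Travel of the square key, m: 0 up, 0.006 down; 2 to 5 N spring; it must stay up (below 0.002).
- spool_a: Upright thread spool, 34 mm across, 50 mm tall, on the table by the near side of the winder; origin under its centre. Leave alone.
- spool_b: Upright thread spool like the other, 34 mm across, 50 mm tall, by the near side of the winder; origin under its centre. Leave alone.
- spool_c: Thicker thread spool, 40 mm across, 60 mm tall, on the table beyond the cone end of the winder; origin under its centre. Leave alone.
- spool_d: Small spool, 28 mm across, 30 mm tall, standing on the deck beside the cone; origin under its centre. Leave alone.
- button_jar: Glass jar with white lid, 66 mm across, 75 mm tall, on the far side of the winder; origin under its centre. Leave alone.
- tape_reel: Round grey tape measure, 60 mm across, 22 mm tall, beyond the hatch end of the winder; origin under its centre. Leave alone.
- bobbin: Small metal bobbin, 22 mm across, 12 mm tall, on the table at the near side; origin under its centre. Leave alone.

How it is judged (in metres and radians):
On the way, in this order (a step that is already met when the one before it is completed fails the run):
1. The screw is pulled up and unscrewed to its stop while the hatch is still shut (value of joint pull above 0.009 m and value of joint screw above 1.8 rad and value of joint hatch below 0.01 m), for 0.2 s.
2. The hatch is slid fully open (value of joint pull above 0.009 m and value of joint screw above 1.8 rad and value of joint hatch above 0.075 m), for 0.2 s.
3. The round key has clicked down (value of joint reset_key above 0.0045 m), for 0.2 s.
At the end, for the whole second after the job is handed in: The captive screw stays up by itself (pull over 9 mm, turned over 1.8 rad), the hatch is open by 75 mm or more and at rest, the round key stays down by 4.5 mm or more, and the square key is up (under 2 mm) (all of step 2 and value of joint reset_key above 0.0045 m and value of joint square_key below 0.002 m and velocity of joint hatch between -0.005 and 0.005 m/s); the robot touches nothing.
It fails at once if The square key is pressed (value of joint square_key above 0.003 m).
It fails at once if A spool, bobbin, the jar or the tape reel is shifted by more than 20 mm (distance of any of spool_a, spool_b, spool_c, spool_d, button_jar, tape_reel, bobbin from where it was at the start of the episode above 0.02 m).
It also fails if it takes over 64 s, if anything falls off the work surface, if the arm or the gripper's body presses on something with over 40 N, if the wrist force passes 120 N, or if a joint passes its speed limit or range.

## Working session

There is one attempt and no reset: what is moved stays moved. The work goes in short steps, Python scripts to look and compute and a shell command to move; the robot and the scene stay as the last step left them, time stands still between calls to the robot, and variables do not carry over. Pictures are saved under pics/ and viewed, and the job is handed in when it is done.

```bash
mkdir -p pics; cat > h.py <<'E'
import numpy as np, cv2
from rig import arm
def cap(name,tag):
    im,d=arm.camera(name); cv2.imwrite(f'pics/{tag}.png',im); np.save(f'pics/{tag}.npy',d)
    return im,d
def cloud(name,d):
    m=arm.camera_model(name); R,_=cv2.Rodrigues(np.array(m['rvec'],float)); t=np.array(m['tvec'],float).ravel()
    v,u=np.mgrid[:d.shape[0],:d.shape[1]]
    P=np.stack([(u-m['cx'])/m['fx']*d,(v-m['cy'])/m['fy']*d,d],-1)
    W=(P-t)@R
    W[d==0]=np.nan
    return W
def proj(name,p):
    m=arm.camera_model(name); K=np.array([[m['fx'],0,m['cx']],[0,m['fy'],m['cy']],[0,0,1]])
    return cv2.projectPoints(np.array(p,float).reshape(-1,1,3),np.array(m['rvec'],float),np.array(m['tvec'],float),K,None)[0].reshape(-1,2)
E
python3 - <<'E'
from h import *
for n in('scene','top'):
    cap(n,n+'0'); m=arm.camera_model(n); print(m)
print(arm.get_obs())
E
```

```text
{'fx': 492.48663724362757, 'fy': 492.48663724362757, 'cx': 280.0083966572795, 'cy': 205.02665971685371, 'rvec': array([ 2.45429359,  0.58120704, -0.18662731]), 'tvec': array([-527.97416388, -141.297246  , 1197.70696724])}
{'fx': 422.8323792047395, 'fy': 422.8323792047395, 'cx': 281.1040751741147, 'cy': 216.77085622787575, 'rvec': array([ 2.16139037, -2.09629036,  0.20578816]), 'tvec': array([ -8.32450658, 568.22507496, 807.98768279])}
{'t': 0.1, 'q': array([-1.45008491e+00,  3.59413704e-01,  1.51130009e+00, -2.22363526e-05,
        1.27252762e+00, -1.15120391e-01]), 'dq': array([ 0.00239739, -0.00135482, -0.00177904,  0.00162759, -0.00144923,
       -0.0005575 ]), 'joint_efforts': array([-4.16184480e-05, -5.16357744e+01, -2.71405774e+01,  6.75637135e-02,
        2.76722701e-02, -2.84768424e-05]), 'position': array([ 140.08854647, -582.77813998,  221.9143219 ]), 'eef_rot': array([[ 9.72318811e-01,  2.33658043e-01, -2.19640761e-04],
       [ 2.33658086e-01, -9.72317452e-01,  1.63420048e-03],
       [ 1.68283542e-04, -1.64028471e-03, -9.99998641e-01]]), 'contact_force': array([0.15496376, 1.21186343, 1.1073123 ]), 'wrist_torque': array([-0.01838072,  0.00528256,  0.0299172 ]), 'grip_width': 87.66614563795132}
```

View pics/scene0.png

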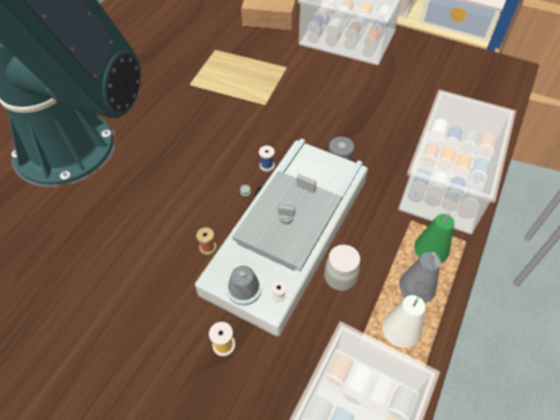

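View pics/top0.png

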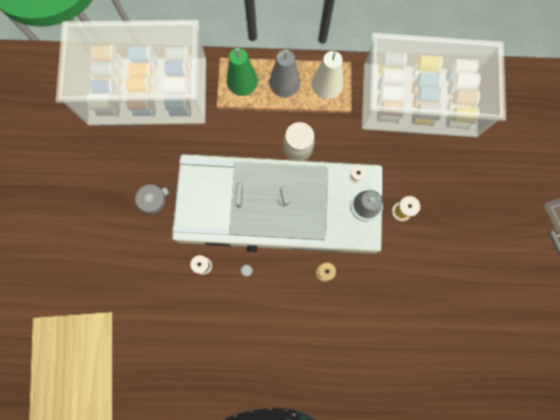

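The scene picture shows the tab at (306,184), the wing screw at (286,212) and the cone at (243,283). In the top picture the tab is at (239,195), the screw at (285,196) and the cone at (368,205). Next I'll fit the pose from depth.

```bash
python3 - <<'E'
from h import *
d=np.load('pics/top0.npy'); W=cloud('top',d); 
sub=np.zeros(d.shape,bool); sub[150:258,168:390]=1
Z=W[...,2]
def rect(mask):
    p=W[mask&sub][:,:2].astype(np.float32); r=cv2.minAreaRect(p); print(len(p),r); return r
print('table',np.nanmedian(Z[280:320,150:300]))
rect((Z>52)&(Z<85))
rect((Z>70)&(Z<85))
rect((Z>88))
for nm,(r0,r1,c0,c1) in dict(tab=(178,212,228,250),screw=(180,212,272,298),cone=(185,225,350,390)).items():
    s=np.zeros(d.shape,bool); s[r0:r1,c0:c1]=1
    m=s&(Z>90); p=W[m]; print(nm,len(p),p.mean(0),p.max(0), cv2.minAreaRect(p[:,:2].astype(np.float32)))
for c in 'top','scene':
    pass
d2=np.load('pics/scene0.npy'); W2=cloud('scene',d2);Z2=W2[...,2]
for nm,(r0,r1,c0,c1) in dict(tab=(172,195,294,320),screw=(200,225,273,298)).items():
    m=np.zeros(d.shape,bool); m[r0:r1,c0:c1]=1
    p=W2[m&(Z2>90)]; print(nm,len(p),p.mean(0),p.max(0), cv2.minAreaRect(p[:,:2].astype(np.float32)))
im=cv2.imread('pics/top0.png'); cv2.imwrite('pics/topz.png',cv2.resize(im[145:262,165:395],None,fx=3.4,fy=3.4,interpolation=cv2.INTER_CUBIC))
E
```

```text
table 0.17344505764656698
16561 ((600.6837768554688, 14.594329833984375), (216.57009887695312, 429.76483154296875), 3.924999713897705)
7433 ((599.6500854492188, 13.407012939453125), (412.1708068847656, 150.7040252685547), 88.5796127319336)
1033 ((623.710693359375, -44.81146240234375), (282.3904113769531, 100.2298583984375), 87.53543853759766)
tab 137 [599.5022716   91.59955261 107.64690786] [621.12479577  97.45209152 112.69020705] ((600.31201171875, 92.42007446289062), (10.146907806396484, 41.615421295166016), 88.46527099609375)
screw 145 [597.46721481   4.92106789 111.18156361] [614.97567665  16.65576171 122.88526832] ((598.7160034179688, 4.442556381225586), (28.924501419067383, 24.44510269165039), 51.71906280517578)
cone 562 [ 590.91549672 -157.42845458  111.80212051] [ 618.02431761 -136.06314591  125.56213349] ((593.6279907226562, -159.102783203125), (49.8304557800293, 46.207122802734375), 22.97532081604004)
tab 193 [605.68256531  89.71895079 103.17961508] [626.25329201  98.36869802 113.68556368] ((605.2197875976562, 91.98450469970703), (12.33970832824707, 42.01873779296875), 88.69979095458984)
screw 225 [603.40081633   1.23885058 108.82248171] [618.72661647  13.80087074 122.32695066] ((603.697998046875, 1.0623855590820312), (33.4079704284668, 18.541093826293945), 23.830137252807617)
```

View pics/topz.png

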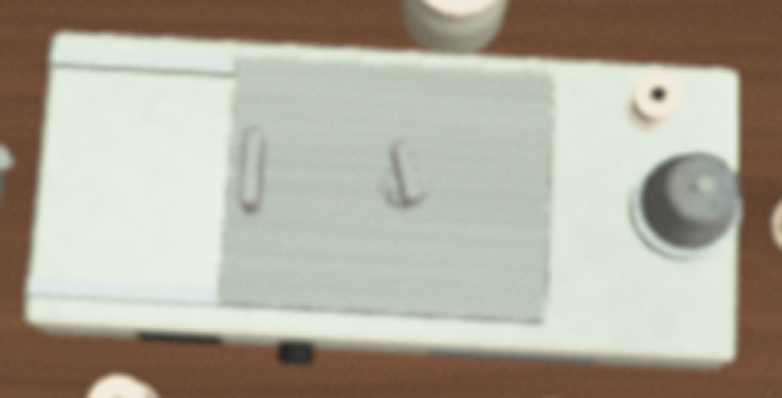

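```bash
cat > fit.py <<'E'
from h import *
from scipy.optimize import minimize
def poly(x,y,a,x0,x1,y0,y1,z):
    c,s=np.cos(a),np.sin(a); P=np.array([[x0,y0],[x1,y0],[x1,y1],[x0,y1]],float)
    return np.c_[x+c*P[:,0]-s*P[:,1], y+s*P[:,0]+c*P[:,1], np.full(4,z)]
def soft(n,P,sh):
    S=4; q=proj(n,P)+.5
    m=np.zeros((sh[0]*S,sh[1]*S),np.uint8); cv2.fillPoly(m,[np.round(q*S*16).astype(np.int32)],255,shift=4)
    return cv2.resize(m,(sh[1],sh[0]),interpolation=cv2.INTER_AREA)/255.
def fit(n,tag,x0,bands):
    W=cloud(n,np.load(f'pics/{tag}.npy')); Z=W[...,2]
    sub=(abs(W[...,0]-600)<140)&(abs(W[...,1]-15)<260)
    Ms=[(sub&(Z>zl)).astype(float) for _,zl in bands]
    def f(p): return sum(abs(soft(n,poly(*p,*b),m.shape)-m)[sel].sum() for (b,_),m,sel in zip(bands,Ms,Sel))
    # ignore pixels where tall things are
    Sel=[np.where(cv2.dilate((Z>88).astype(np.uint8),np.ones((9,9)))>0,False,True) for _ in bands]
    r=minimize(f,x0,method='Nelder-Mead',options=dict(initial_simplex=np.array(x0)+np.array([[0,0,0],[8,0,0],[0,8,0],[0,0,.05]]),xatol=.02,fatol=.5))
    print(n,r.x,np.degrees(r.x[2]),r.fun)
    return r.x
if __name__=='__main__':
    deck=((-90,90,-230,190,60),45); plate=((-75,75,-115,75,77),71.5)
    for n in('top','scene'):
        for B in([deck],[plate],[deck,plate]): fit(n,n+'0',[600,35,-.03],B)
E
python3 fit.py
python3 - <<'E'
from h import *
from h import cv2
for n,(u0,v0) in dict(top=(262,180),scene=(270,172)).items():
    W=cloud(n,np.load(f'pics/{n}0.npy')); Z=W[...,2]
    for lab,c,lo in(('tab',(602,92),107),('wing',(600,4),113)):
        m=(np.hypot(W[...,0]-c[0],W[...,1]-c[1])<28)&(Z>lo)
        p=W[m][:,:2]; e,v=np.linalg.eigh(np.cov(p.T)); a=v[:,1]*np.sign(v[0,1])
        print(n,lab,len(p),p.mean(0),Z[m].mean(),np.degrees(np.arctan2(a[1],a[0])),2*np.sqrt(3*e))
E
```

```text
top [ 5.98380419e+02  3.40726244e+01 -2.56297092e-02] -1.4684741681107392 1295.0941176470587
top [ 5.99912923e+02  3.49360139e+01 -2.45292020e-02] -1.4054197478532204 850.6156862745098
top [ 5.99199247e+02  3.46319429e+01 -2.52415060e-02] -1.4462317618295444 2230.2588235294115
scene [ 6.04826960e+02  3.05274676e+01 -2.68273475e-02] -1.5370937896055867 1086.4588235294118
scene [ 6.03174428e+02  3.33210975e+01 -2.55678479e-02] -1.4649297733162319 668.1098039215685
scene [ 6.03871202e+02  3.17533786e+01 -2.42749720e-02] -1.3908534424571581 1918.9098039215687
top tab 105 [600.75258041  92.32183126] 109.96123201234084 -1.1329382586394896 [ 9.41210394 42.52450065]
top wing 92 [598.22398426   4.57022665] 119.77391693770107 14.334870058920304 [ 9.85847736 33.50840446]
scene tab 82 [604.77495073  91.43986235] 109.5764267064118 -2.386028355123261 [11.21365183 42.57910709]
scene wing 100 [602.90616323   3.10060828] 118.33071088514058 15.920179116048132 [11.01058758 33.21083721]
```

```bash
python3 -m handwheel '[{"x":0.04,"y":-0.031,"fingers":1},{"x":0.08,"y":-0.063,"fingers":1},{"x":0.12,"y":-0.095,"fingers":1},{"x":0.16,"y":-0.127,"fingers":1},{"x":0.2,"y":-0.158,"fingers":1},{"x":0.24,"y":-0.19,"fingers":1},{"x":0.28,"y":-0.222,"fingers":1},{"x":0.32,"y":-0.253,"fingers":1},{"x":0.36,"y":-0.285,"fingers":1},{"x":0.4,"y":-0.317,"fingers":1},{"x":0.44,"y":-0.348,"fingers":1},{"x":0.48,"y":-0.38,"fingers":1},{"x":0.52,"y":-0.412,"fingers":1},{"x":0.56,"y":-0.443,"fingers":1},{"x":0.585,"y":-0.463,"fingers":1,"roll":-1.5},{"x":0.585,"y":-0.463,"fingers":1,"roll":-1.5},{"x":0.585,"y":-0.463,"fingers":1,"roll":-1.5},{"x":0.585,"y":-0.463,"fingers":1,"roll":-1.5},{"x":0.585,"y":-0.463,"fingers":1,"roll":-1.5}]'
python3 -c "
from h import *
o=arm.get_obs();print(o['t'],o['q'],o['position'],o['eef_rot'])"
```

```text
0.1 [-1.45008491e+00  3.59413704e-01  1.51130009e+00 -2.22363526e-05
  1.27252762e+00 -1.15120391e-01] [ 140.08854647 -582.77813998  221.9143219 ] [[ 9.72318811e-01  2.33658043e-01 -2.19640761e-04]
 [ 2.33658086e-01 -9.72317452e-01  1.63420048e-03]
 [ 1.68283542e-04 -1.64028471e-03 -9.99998641e-01]]invalid input at $[0]: expected keys fingers, x, y, z, roll
```

```bash
python3 -m handwheel '[{"x":0.04,"y":-0.031,"z":0,"roll":0,"fingers":1},{"x":0.08,"y":-0.063,"z":0,"roll":0,"fingers":1},{"x":0.12,"y":-0.095,"z":0,"roll":0,"fingers":1},{"x":0.16,"y":-0.127,"z":0,"roll":0,"fingers":1},{"x":0.2,"y":-0.158,"z":0,"roll":0,"fingers":1},{"x":0.24,"y":-0.19,"z":0,"roll":0,"fingers":1},{"x":0.28,"y":-0.222,"z":0,"roll":0,"fingers":1},{"x":0.32,"y":-0.253,"z":0,"roll":0,"fingers":1},{"x":0.36,"y":-0.285,"z":0,"roll":0,"fingers":1},{"x":0.4,"y":-0.317,"z":0,"roll":0,"fingers":1},{"x":0.44,"y":-0.348,"z":0,"roll":0,"fingers":1},{"x":0.48,"y":-0.38,"z":0,"roll":0,"fingers":1},{"x":0.52,"y":-0.412,"z":0,"roll":0,"fingers":1},{"x":0.56,"y":-0.443,"z":0,"roll":0,"fingers":1},{"x":0.585,"y":-0.463,"z":0,"fingers":1,"roll":-1.5},{"x":0.585,"y":-0.463,"z":0,"fingers":1,"roll":-1.5},{"x":0.585,"y":-0.463,"z":0,"fingers":1,"roll":-1.5},{"x":0.585,"y":-0.463,"z":0,"fingers":1,"roll":-1.5}]'
python3 -c "
from h import *
o=arm.get_obs();print(o['t'],o['q'],o['position'],o['eef_rot'])"
```

```text
t: 1.9
position: [599.7, 2.8, 222.2]
eef_rot: [[0.966, 0.259, -0.002], [0.259, -0.966, -0.0], [-0.002, -0.0, -1.0]]
contact_force: [0.0, -0.1, 0.4]
grip_width: 87.5
1.9 [-1.10204431e-01  3.59665468e-01  1.51013375e+00 -4.50012776e-04
  1.27341640e+00  1.19923818e+00] [599.72102829   2.79466144 222.2088477 ] [[ 9.66005523e-01  2.58516097e-01 -1.66040603e-03]
 [ 2.58516046e-01 -9.66006932e-01 -2.49158121e-04]
 [-1.66837512e-03 -1.88553480e-04 -9.99998590e-01]]
```

```bash
python3 -m handwheel '[{"x":0.001,"y":-0.001,"z":0.03,"roll":0,"fingers":0},{"x":0.001,"y":-0.001,"z":0.06,"roll":0,"fingers":0},{"x":0.001,"y":-0.001,"z":0.09,"roll":0,"fingers":0},{"x":0.001,"y":-0.001,"z":0.11,"roll":0,"fingers":0},{"x":0.001,"y":-0.001,"z":0.12,"roll":0,"fingers":0},{"x":0.001,"y":-0.001,"z":0.125,"roll":0,"fingers":0},{"x":0.001,"y":-0.001,"z":0.125,"roll":0,"fingers":0},{"x":0.001,"y":-0.001,"z":0.125,"roll":0,"fingers":0}]'
python3 - <<'E'
from h import *
for n in('top','scene'):
    im,d=cap(n,n+'1')
    u,v=proj(n,[600.6,3.8,110])[0].astype(int); cv2.imwrite(f'pics/{n}1z.png',cv2.resize(im[v-50:v+50,u-65:u+65],None,fx=5,fy=5,interpolation=cv2.INTER_CUBIC))
E
```

```text
t: 2.7
position: [602.3, 4.3, 98.8]
eef_rot: [[0.966, 0.259, 0.002], [0.259, -0.966, -0.0], [0.002, 0.001, -1.0]]
contact_force: [-0.2, 0.1, 0.3]
grip_width: 44.3
```

View pics/scene1z.png

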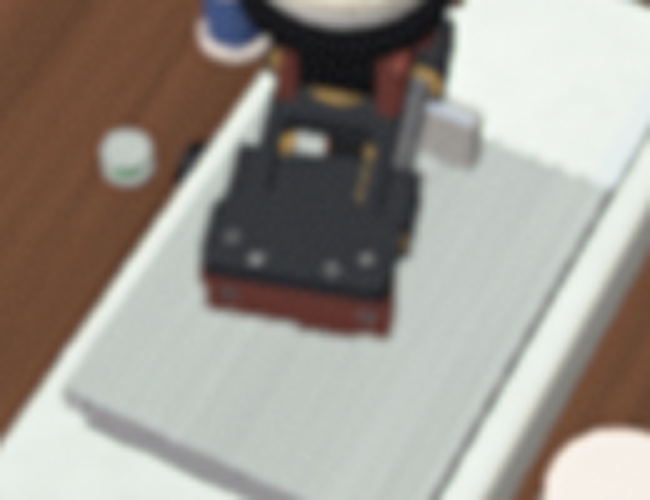

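The scene crop shows the open fingers straddling the wing. The tab lies clear at about (450,130) in the crop. I'm closing the fingers.

```bash
python3 -m handwheel '[{"x":-0.001,"y":0,"z":0.001,"roll":0,"fingers":-1},{"x":-0.001,"y":0,"z":0.001,"roll":0,"fingers":-1},{"x":-0.001,"y":0,"z":0.001,"roll":0,"fingers":-1},{"x":-0.001,"y":0,"z":0.001,"roll":0,"fingers":-1},{"x":-0.001,"y":0,"z":0.001,"roll":0,"fingers":-1},{"x":-0.001,"y":0,"z":0.001,"roll":0,"fingers":-1},{"x":-0.001,"y":0,"z":0.001,"roll":0,"fingers":-1},{"x":-0.001,"y":0,"z":0.001,"roll":0,"fingers":-1}]'
```

```text
t: 3.6
position: [600.5, 4.8, 96.7]
eef_rot: [[0.966, 0.259, -0.0], [0.259, -0.966, 0.001], [0.0, -0.001, -1.0]]
contact_force: [-0.2, 2.2, 2.3]
grip_width: 10.1
```

```bash
python3 -m handwheel '[{"x":0,"y":0,"z":-0.003,"roll":0,"fingers":-1},{"x":0,"y":0,"z":-0.006,"roll":0,"fingers":-1},{"x":0,"y":0,"z":-0.009,"roll":0,"fingers":-1},{"x":0,"y":0,"z":-0.012,"roll":0,"fingers":-1},{"x":0,"y":0,"z":-0.014,"roll":0,"fingers":-1},{"x":0,"y":0,"z":-0.014,"roll":0,"fingers":-1},{"x":0,"y":0,"z":-0.014,"roll":0,"fingers":-1},{"x":0,"y":0,"z":-0.014,"roll":0,"fingers":-1}]'
python3 -c "
from h import *
o=arm.get_obs();print(o['position'],o['contact_force'],o['wrist_torque'],o['q'])"
```

```text
t: 4.4
position: [600.4, 4.7, 110.4]
eef_rot: [[0.966, 0.259, -0.0], [0.259, -0.966, 0.001], [-0.0, -0.001, -1.0]]
contact_force: [2.0, 4.6, -10.3]
grip_width: 10.3
[600.40896654   4.73367878 110.40625007] [  2.02168699   4.63306841 -10.29073551] [ 8.09256258e-01 -5.83193503e-01  6.17561312e-04] [-1.07433702e-01  4.77312513e-01  1.62835601e+00  5.68423002e-04
  1.03630350e+00  1.20115506e+00]
```

```bash
python3 -m handwheel '[{"x":0,"y":0,"z":0,"roll":-6,"fingers":-1},{"x":0,"y":0,"z":0,"roll":-12,"fingers":-1},{"x":0,"y":0,"z":0,"roll":-18,"fingers":-1},{"x":0,"y":0,"z":0,"roll":-24,"fingers":-1},{"x":0,"y":0,"z":0,"roll":-30,"fingers":-1},{"x":0,"y":0,"z":0,"roll":-36,"fingers":-1},{"x":0,"y":0,"z":0,"roll":-42,"fingers":-1},{"x":0,"y":0,"z":0,"roll":-48,"fingers":-1},{"x":0,"y":0,"z":0,"roll":-48,"fingers":-1}]'
python3 -c "
from h import *
o=arm.get_obs();print(o['position'],o['contact_force'],o['wrist_torque'],o['q'])"
```

```text
t: 5.3
position: [599.6, 5.6, 110.1]
eef_rot: [[0.451, 0.892, -0.002], [0.892, -0.451, 0.002], [0.001, -0.002, -1.0]]
contact_force: [1.3, 7.8, -9.4]
grip_width: 9.9
[599.64697824   5.6292127  110.12823567] [ 1.32614068  7.81502038 -9.40228859] [ 1.35049436 -0.47252822 -0.03558257] [-0.10690642  0.47740366  1.62906845  0.00207469  1.03710313  0.36039052]
```

```bash
python3 -m handwheel '[{"x":0,"y":0,"z":0,"roll":-6,"fingers":-1},{"x":0,"y":0,"z":0,"roll":-12,"fingers":-1},{"x":0,"y":0,"z":0,"roll":-18,"fingers":-1},{"x":0,"y":0,"z":0,"roll":-24,"fingers":-1},{"x":0,"y":0,"z":0,"roll":-30,"fingers":-1},{"x":0,"y":0,"z":0,"roll":-36,"fingers":-1},{"x":0,"y":0,"z":0,"roll":-42,"fingers":-1},{"x":0,"y":0,"z":0,"roll":-48,"fingers":-1},{"x":0,"y":0,"z":0,"roll":-51,"fingers":-1},{"x":0,"y":0,"z":0,"roll":-51,"fingers":-1}]'
python3 -c "
from h import *
o=arm.get_obs();print(o['position'],o['contact_force'],o['wrist_torque'],o['q'])"
```

```text
t: 6.3
position: [598.4, 5.7, 109.8]
eef_rot: [[-0.408, 0.913, -0.004], [0.913, 0.408, 0.002], [0.004, -0.003, -1.0]]
contact_force: [-0.6, 7.0, -10.6]
grip_width: 10.2
[598.43431754   5.70527234 109.77103202] [ -0.58368567   7.00063581 -10.63049339] [ 1.36212422 -0.09369036  0.04442698] [-0.10689938  0.47745093  1.63012014  0.00189679  1.03833677 -0.52835888]
```

```bash
python3 -m handwheel '[{"x":0,"y":0,"z":0,"roll":-2,"fingers":-1},{"x":0,"y":0,"z":0,"roll":-4,"fingers":-1},{"x":0,"y":0,"z":0,"roll":-5,"fingers":-1},{"x":0,"y":0,"z":0,"roll":-5,"fingers":-1}]'
python3 -c "
from h import *
o=arm.get_obs();print(o['position'],o['contact_force'],o['wrist_torque'],o['eef_rot'][:,0])"
```

```text
t: 6.7
position: [598.3, 5.7, 109.7]
eef_rot: [[-0.485, 0.874, -0.004], [0.874, 0.485, 0.002], [0.004, -0.003, -1.0]]
contact_force: [-0.8, 6.3, -9.4]
grip_width: 9.8
[598.30046739   5.65231866 109.72244535] [-0.75397529  6.30744176 -9.38535936] [ 1.32629454 -0.15576306 -0.07064102] [-0.48517228  0.87440968  0.0039462 ]
```

```bash
python3 -m handwheel '[{"x":0,"y":0,"z":0.001,"roll":0,"fingers":-1},{"x":0,"y":0,"z":0.002,"roll":0,"fingers":-1},{"x":0,"y":0,"z":0.002,"roll":0,"fingers":-0.3},{"x":0,"y":0,"z":0.002,"roll":0,"fingers":-0.3},{"x":0,"y":0,"z":0.002,"roll":0,"fingers":-0.3},{"x":0,"y":0,"z":0.002,"roll":0,"fingers":-0.3},{"x":0,"y":0,"z":-0.03,"roll":0,"fingers":-0.3},{"x":0,"y":0,"z":-0.07,"roll":0,"fingers":-0.3},{"x":0,"y":0,"z":-0.11,"roll":0,"fingers":-0.3},{"x":0,"y":0,"z":-0.11,"roll":0,"fingers":-0.3},{"x":0,"y":0,"z":-0.11,"roll":0,"fingers":-0.3}]'
python3 - <<'E'
from h import *
for n in('top','scene'):
    im,d=cap(n,n+'2')
    u,v=proj(n,[600.6,40,110])[0].astype(int); cv2.imwrite(f'pics/{n}2z.png',cv2.resize(im[v-50:v+50,u-65:u+65],None,fx=5,fy=5,interpolation=cv2.INTER_CUBIC))
    W=cloud(n,d); Z=W[...,2]
    m=(np.hypot(W[...,0]-600,W[...,1]-4)<25)&(Z>118)&(Z<145); p=W[m][:,:2]
    if len(p)>9:
        e,v=np.linalg.eigh(np.cov(p.T)); a=v[:,1]*np.sign(v[1,1]); print(n,len(p),p.mean(0),np.percentile(Z[m],[50,75,90]),np.degrees(np.arctan2(a[1],a[0])))
E
```

```text
t: 7.8
position: [601.3, 4.1, 221.9]
eef_rot: [[-0.485, 0.875, 0.003], [0.875, 0.485, -0.0], [-0.002, 0.002, -1.0]]
contact_force: [0.6, 0.2, -1.3]
grip_width: 30.7
top 29 [591.89169538  14.36210194] [128.19983805 130.4381318  131.18220639] 97.7638631596255
scene 95 [603.43083241   1.5987597 ] [129.96077243 131.49555216 132.08541194] 119.94182490940264
```

View pics/scene2z.png

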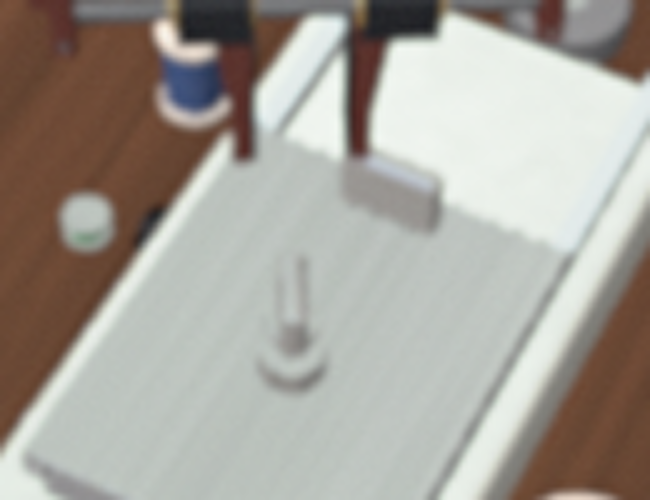

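The scene crop shows the wing turned, at about (295,290), standing well above the collar. Depth puts its top at 131 mm (about 11 mm up) and its yaw at 120°, which is roughly 2.1 rad. The hatch is still shut. Now to the tab.

```bash
python3 -m handwheel '[{"x":0.03,"y":0.018,"z":0,"roll":-7,"fingers":-0.3},{"x":0.06,"y":0.036,"z":0,"roll":-14,"fingers":-0.3},{"x":0.076,"y":0.044,"z":0,"roll":-21,"fingers":-0.3},{"x":0.076,"y":0.044,"z":0,"roll":-28,"fingers":-0.3},{"x":0.076,"y":0.044,"z":0,"roll":-35,"fingers":-0.3},{"x":0.076,"y":0.044,"z":0,"roll":-42,"fingers":-0.3},{"x":0.076,"y":0.044,"z":0,"roll":-49,"fingers":-0.3},{"x":0.076,"y":0.044,"z":0,"roll":-56,"fingers":-0.3},{"x":0.076,"y":0.044,"z":0,"roll":-59.5,"fingers":-0.3},{"x":0.076,"y":0.044,"z":0,"roll":-59.5,"fingers":-0.3},{"x":0.076,"y":0.044,"z":0,"roll":-59.5,"fingers":-0.3}]'
```

```text
t: 9.0
position: [601.4, 92.2, 219.3]
eef_rot: [[-1.0, 0.028, -0.003], [0.028, 1.0, -0.0], [0.003, -0.0, -1.0]]
contact_force: [-0.4, -0.1, -0.5]
grip_width: 30.5
```

```bash
python3 -m handwheel '[{"x":-0.001,"y":0,"z":0.04,"roll":0,"fingers":-0.3},{"x":-0.001,"y":0,"z":0.08,"roll":0,"fingers":-0.3},{"x":-0.001,"y":0,"z":0.1,"roll":0,"fingers":-0.3},{"x":-0.001,"y":0,"z":0.12,"roll":0,"fingers":-0.3},{"x":-0.001,"y":0,"z":0.13,"roll":0,"fingers":-0.3},{"x":-0.001,"y":0,"z":0.134,"roll":0,"fingers":-0.3},{"x":-0.001,"y":0,"z":0.134,"roll":0,"fingers":-0.3},{"x":-0.001,"y":0,"z":0.134,"roll":0,"fingers":-0.3},{"x":-0.001,"y":0,"z":0.134,"roll":0,"fingers":-0.3}]'
```

```text
t: 9.9
position: [604.0, 92.3, 87.8]
eef_rot: [[-1.0, 0.026, 0.002], [0.026, 1.0, 0.0], [-0.002, 0.0, -1.0]]
contact_force: [-0.7, 0.7, 0.4]
grip_width: 30.7
```

```bash
python3 -m handwheel '[{"x":0,"y":0,"z":0,"roll":0,"fingers":-1},{"x":0,"y":0,"z":0,"roll":0,"fingers":-1},{"x":0,"y":0,"z":0,"roll":0,"fingers":-1},{"x":0,"y":0,"z":0,"roll":0,"fingers":-1},{"x":0,"y":0,"z":0,"roll":0,"fingers":-1}]'
python3 -m handwheel '[{"x":0,"y":0.003,"z":0,"roll":0,"fingers":-1},{"x":0,"y":0.01,"z":0,"roll":0,"fingers":-1},{"x":0,"y":0.02,"z":0,"roll":0,"fingers":-1},{"x":0,"y":0.03,"z":0,"roll":0,"fingers":-1},{"x":0,"y":0.03,"z":0,"roll":0,"fingers":-1}]'
```

```text
t: 10.4
position: [603.3, 92.5, 87.0]
eef_rot: [[-1.0, 0.026, 0.0], [0.026, 1.0, 0.0], [-0.0, 0.0, -1.0]]
contact_force: [-0.4, 2.1, 2.3]
grip_width: 9.7
t: 10.9
position: [604.1, 124.3, 87.0]
eef_rot: [[-1.0, 0.025, 0.001], [0.025, 1.0, 0.001], [-0.001, 0.002, -1.0]]
contact_force: [-1.2, 3.3, 5.2]
grip_width: 9.8
```

```bash
python3 -m handwheel '[{"x":0,"y":0.01,"z":0,"roll":0,"fingers":-1},{"x":0,"y":0.02,"z":0,"roll":0,"fingers":-1},{"x":0,"y":0.03,"z":0,"roll":0,"fingers":-1},{"x":0,"y":0.04,"z":0,"roll":0,"fingers":-1},{"x":0,"y":0.048,"z":0,"roll":0,"fingers":-1},{"x":0,"y":0.052,"z":0,"roll":0,"fingers":-1},{"x":0,"y":0.053,"z":0,"roll":0,"fingers":-1},{"x":0,"y":0.053,"z":0,"roll":0,"fingers":-1},{"x":0,"y":0.053,"z":0,"roll":0,"fingers":-1},{"x":0,"y":0.053,"z":0,"roll":0,"fingers":-1}]'
```

```text
t: 11.9
position: [605.4, 176.1, 87.0]
eef_rot: [[-1.0, 0.026, 0.0], [0.026, 1.0, 0.001], [-0.0, 0.001, -1.0]]
contact_force: [-0.7, 0.8, 5.0]
grip_width: 9.6
```

```bash
python3 -m handwheel '[{"x":0,"y":0.001,"z":0,"roll":0,"fingers":-1},{"x":0,"y":0.001,"z":0,"roll":0,"fingers":-1},{"x":0,"y":0.001,"z":0,"roll":0,"fingers":-0.3},{"x":0,"y":0.001,"z":0,"roll":0,"fingers":-0.3},{"x":0,"y":0.001,"z":0,"roll":0,"fingers":-0.3},{"x":0,"y":0.001,"z":-0.04,"roll":0,"fingers":-0.3},{"x":0,"y":0.001,"z":-0.08,"roll":0,"fingers":-0.3},{"x":0,"y":0.001,"z":-0.12,"roll":0,"fingers":-0.3},{"x":0,"y":0.001,"z":-0.12,"roll":0,"fingers":-0.3},{"x":0,"y":0.001,"z":-0.12,"roll":0,"fingers":-0.3}]'
python3 - <<'E'
from h import *
for n in('top','scene'):
    im,d=cap(n,n+'3')
    u,v=proj(n,[600.6,0,80])[0].astype(int); cv2.imwrite(f'pics/{n}3z.png',cv2.resize(im[v-60:v+60,u-80:u+80],None,fx=5,fy=5,interpolation=cv2.INTER_CUBIC)); print(u,v)
    W=cloud(n,d); Z=W[...,2]
    m=(np.hypot(W[...,0]-603,W[...,1]-88)<25)&(Z>118)&(Z<145); p=W[m]
    if len(p): print(n,len(p),p.mean(0),p.max(0))
    print('keys expected px',proj(n,[[601.5-26-2.15,33.7-85+.66,69],[601.5+26-2.15,33.7-85-.66,69]]))
E
```

```text
t: 12.9
position: [605.9, 176.4, 207.5]
eef_rot: [[-1.0, 0.026, 0.002], [0.026, 1.0, 0.001], [-0.002, 0.001, -1.0]]
contact_force: [0.6, -0.4, -0.2]
grip_width: 31.1
286 198
top 120 [600.13974583  88.13472262 129.25026007] [612.941008   104.19001132 134.03000473]
keys expected px [[311.11933178 213.65769619]
 [312.19632046 188.43750511]]
284 219
scene 83 [606.13038727  84.48703606 129.09355595] [615.61551198 102.5708698  134.36885128]
keys expected px [[260.65975305 237.08712647]
 [284.15063943 247.8466141 ]]
```

View pics/scene3z.png

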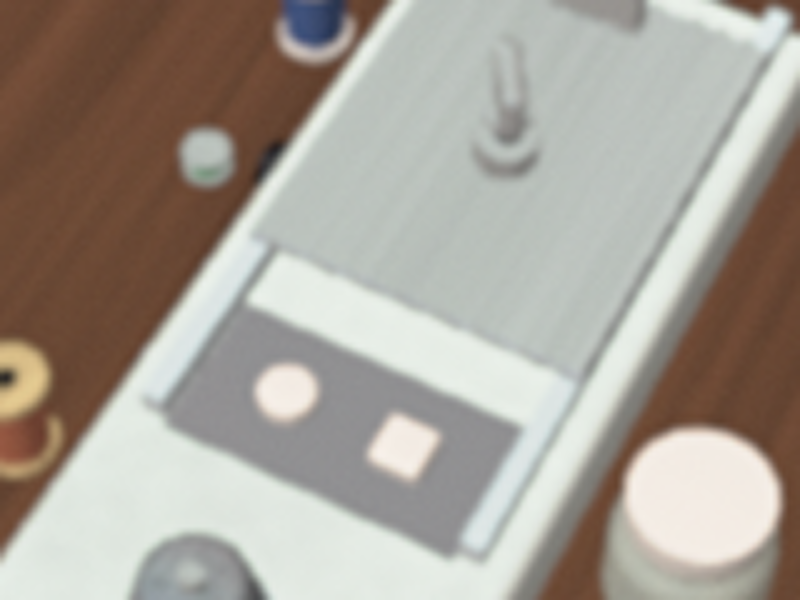

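View pics/top3z.png

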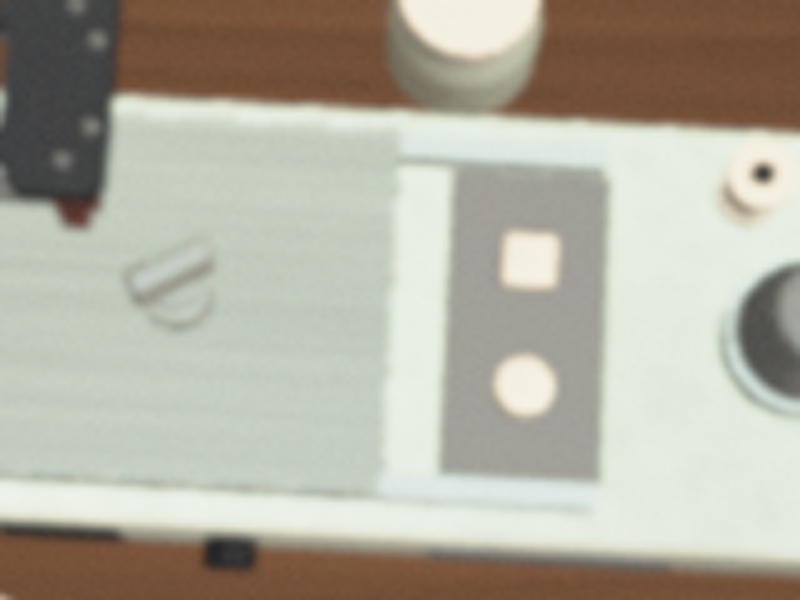

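The scene crop shows the hatch open, the screw up at (508,100), and the round key at crop (286,392). That is full-image (261,237), against (260.7,237.1) predicted. The square key is at crop (404,446). I'm moving over the round key with closed fingers.

```bash
python3 -m handwheel '[{"x":0.004,"y":-0.035,"z":0,"roll":0,"fingers":-1},{"x":0.008,"y":-0.07,"z":0,"roll":0,"fingers":-1},{"x":0.012,"y":-0.105,"z":0,"roll":0,"fingers":-1},{"x":0.016,"y":-0.14,"z":0,"roll":0,"fingers":-1},{"x":0.02,"y":-0.175,"z":0,"roll":0,"fingers":-1},{"x":0.024,"y":-0.21,"z":0,"roll":0,"fingers":-1},{"x":0.027,"y":-0.228,"z":0,"roll":0,"fingers":-1},{"x":0.027,"y":-0.228,"z":0,"roll":0,"fingers":-1},{"x":0.027,"y":-0.228,"z":0,"roll":0,"fingers":-1},{"x":0.027,"y":-0.228,"z":0,"roll":0,"fingers":-1}]'
```

```text
t: 14.0
position: [572.0, -49.9, 205.8]
eef_rot: [[-1.0, 0.025, -0.002], [0.025, 1.0, 0.001], [0.002, 0.001, -1.0]]
contact_force: [-0.2, 0.1, 0.1]
grip_width: 0.2
```

```bash
python3 -m handwheel '[{"x":-0.001,"y":0,"z":0.04,"roll":0,"fingers":-1},{"x":-0.001,"y":0,"z":0.08,"roll":0,"fingers":-1},{"x":-0.001,"y":0,"z":0.11,"roll":0,"fingers":-1},{"x":-0.001,"y":0,"z":0.125,"roll":0,"fingers":-1},{"x":-0.001,"y":0,"z":0.13,"roll":0,"fingers":-1},{"x":-0.001,"y":0,"z":0.13,"roll":0,"fingers":-1},{"x":-0.001,"y":0,"z":0.13,"roll":0,"fingers":-1},{"x":-0.001,"y":0,"z":0.13,"roll":0,"fingers":-1}]'
```

```text
t: 14.8
position: [574.5, -51.0, 77.9]
eef_rot: [[-1.0, 0.026, 0.002], [0.026, 1.0, -0.0], [-0.002, -0.0, -1.0]]
contact_force: [0.0, 0.1, -0.5]
grip_width: 0.5
```

```bash
python3 -m handwheel '[{"x":0.001,"y":0,"z":0.004,"roll":0,"fingers":-1},{"x":0.001,"y":0,"z":0.007,"roll":0,"fingers":-1},{"x":0.001,"y":0,"z":0.009,"roll":0,"fingers":-1},{"x":0.001,"y":0,"z":0.010,"roll":0,"fingers":-1},{"x":0.001,"y":0,"z":0.010,"roll":0,"fingers":-1}]'
python3 -m handwheel '[{"x":0,"y":0,"z":0.001,"roll":0,"fingers":-1},{"x":0,"y":0,"z":0.002,"roll":0,"fingers":-1},{"x":0,"y":0,"z":0.003,"roll":0,"fingers":-1},{"x":0,"y":0,"z":0.003,"roll":0,"fingers":-1},{"x":0,"y":0,"z":0.003,"roll":0,"fingers":-1}]'
```

```text
t: 15.3
position: [572.3, -51.0, 66.5]
eef_rot: [[-1.0, 0.026, -0.0], [0.026, 1.0, 0.0], [0.0, 0.0, -1.0]]
contact_force: [-0.4, 0.9, -0.1]
grip_width: 0.5
t: 15.8
position: [572.4, -51.0, 63.6]
eef_rot: [[-1.0, 0.026, -0.0], [0.026, 1.0, 0.0], [0.0, 0.0, -1.0]]
contact_force: [0.5, -0.7, 1.5]
grip_width: 0.6
```

```bash
python3 -m handwheel '[{"x":0,"y":0,"z":0.001,"roll":0,"fingers":-1},{"x":0,"y":0,"z":0.001,"roll":0,"fingers":-1},{"x":0,"y":0,"z":0.001,"roll":0,"fingers":-1}]'
python3 -m handwheel '[{"x":0,"y":0,"z":-0.03,"roll":0,"fingers":-1},{"x":0,"y":0,"z":-0.07,"roll":0,"fingers":-1},{"x":0,"y":0,"z":-0.11,"roll":0,"fingers":-1},{"x":0,"y":0,"z":-0.15,"roll":0,"fingers":-1},{"x":0.04,"y":0,"z":-0.16,"roll":0,"fingers":-1},{"x":0.08,"y":0,"z":-0.16,"roll":0,"fingers":-1},{"x":0.12,"y":0,"z":-0.16,"roll":0,"fingers":-1},{"x":0.12,"y":0,"z":-0.16,"roll":0,"fingers":-1},{"x":0.12,"y":0,"z":-0.16,"roll":0,"fingers":-1}]'
python3 - <<'E'
from h import *
from fit import fit
for n in('top','scene'):
    im,d=cap(n,n+'4')
    u,v=proj(n,[600.6,20,80])[0].astype(int); cv2.imwrite(f'pics/{n}4z.png',cv2.resize(im[v-60:v+60,u-80:u+80],None,fx=5,fy=5,interpolation=cv2.INTER_CUBIC)); print(u,v)
    for tag in '3','4':
        W=cloud(n,np.load(f'pics/{n}{tag}.npy')); Z=W[...,2]
        for lab,c in(('round',(573.3,-50.6)),('square',(625.3,-52)),('panel',(599.3,-51.3))):
            m=(np.hypot(W[...,0]-c[0],W[...,1]-c[1])<7)&(Z<80); print(n,tag,lab,m.sum(),np.round(np.median(Z[m]),2))
        m=(np.hypot(W[...,0]-603,W[...,1]-88)<25)&(Z>118)&(Z<145); print('screw',W[m].mean(0),np.percentile(Z[m],90))
        m=(np.hypot(W[...,0]-605,W[...,1]-176)<25)&(Z>104)&(Z<125); print('tab',m.sum(),W[m].mean(0) if m.any() else '')
E
```

```text
t: 16.1
position: [572.5, -51.0, 63.3]
eef_rot: [[-1.0, 0.026, 0.0], [0.026, 1.0, -0.0], [-0.0, 0.0, -1.0]]
contact_force: [-2.4, 0.0, 5.8]
grip_width: 0.5
t: 17.0
position: [452.1, -47.9, 223.0]
eef_rot: [[-1.0, 0.026, 0.001], [0.026, 1.0, -0.0], [-0.001, -0.0, -1.0]]
contact_force: [0.8, 0.1, -0.1]
grip_width: 0.7
276 198
top 3 round 39 68.96
top 3 square 35 69.21
top 3 panel 37 61.44
screw [600.13974583  88.13472262 129.25026007] 132.70563551648772
tab 117 [601.6195521  175.83456942 109.23320932]
top 4 round 0 nan
top 4 square 0 nan
top 4 panel 0 nan
screw [600.04894719  88.28054966 129.35778843] 132.7466682756723
tab 125 [602.9149524  175.96932053 109.15447632]
289 212
scene 3 round 32 68.73
scene 3 square 36 68.64
scene 3 panel 34 61.22
screw [606.13038727  84.48703606 129.09355595] 133.00722443273963
tab 92 [607.018994   175.04056853 108.58406728]
scene 4 round 31 62.35
scene 4 square 37 68.37
scene 4 panel 33 60.64
screw [606.26989093  84.23056074 128.98608877] 132.46364320964653
tab 91 [607.62607943 175.18910499 108.47999081]
  return _methods._mean(a, axis=axis, dtype=dtype,
  ret = ret.dtype.type(ret / rcount)
```

View pics/scene4z.png

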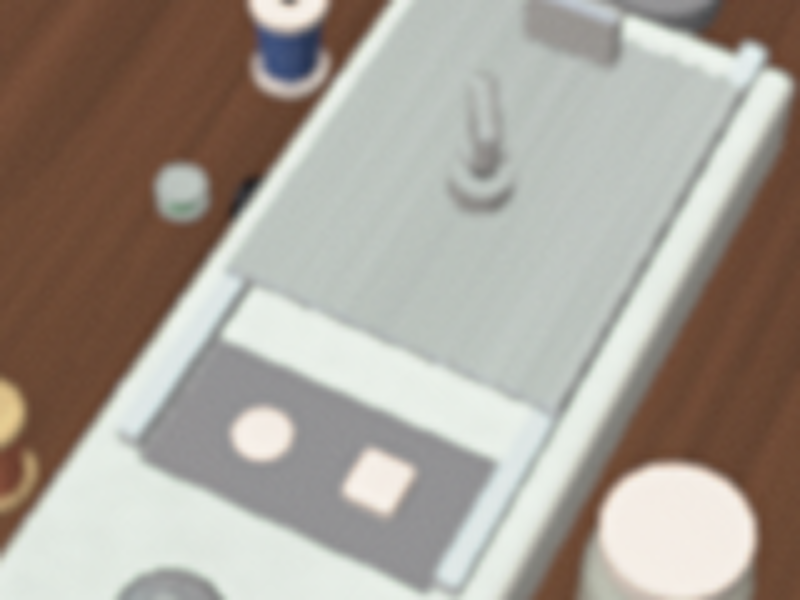

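The scene crop shows the round key flush at (262,433), 62 mm high in depth where it was 69 mm. The square key at (378,480) is still up at 68 mm, the screw is up and the hatch is open by about 84 mm.

```bash
python3 -c "
from rig import arm
print(arm.close_job())"
```

```text
the job is handed in; nothing more can be done
None
```

The winder is reset and the job was handed in at about 17 s of the 64 s allowed. I pulled the screw up about 14 mm and turned it anticlockwise to about 2.1 rad. Then I slid the hatch open by its tab and pressed the round key with closed fingers.

Last camera checks before handing in:
- **Screw:** it stays up by itself, about 11 mm, with the wing at 120° yaw when I let go.
- **Hatch:** it is open by about 84 mm, and the tab and screw were in the same place in both pictures taken after it was released.
- **Keys:** the round key stays down; its top fell from 68.7 to 62.4 mm. The square key's top stayed at about 68.5 mm, so it is up.
- **Things around:** I did not measure the spools and other loose things afterwards. No contact with them was felt, and those in the last picture looked undisturbed.
- **Robot:** it was clear of everything, about 220 mm above the table.

Two disagreements:
- **Camera offset:** the cameras differ by about 4 to 6 mm in x, so I used their average. The key appeared within 1 pixel of where that predicted in the scene picture.
- **One-camera check:** in the last pictures the arm hid the keys from the top camera, so the final key heights come from the scene camera alone.

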